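# Cradle the hammer engraver and set its stroke collar to 6

### The job

Lay the hammer engraver down in the bench cradle, centred between the forks, fully home and with its nose over the orange-striped end, and let go of it. Then, with the engraver resting in the cradle, take it by its black numbered collar and turn the collar until it clicks in with 6 at the red index line. Leave the engraver lying so in the cradle and leave the other things on the bench where they are.

Things in the scene. Friction and masses are not known exactly. Their poses are not given: they have to be found in the camera images.
- engraver: cordless hammer engraver, 200 mm long, about 0.5 kg. Flat-sided aluminium bar with a blue grip, 124 mm (x) x 42 mm wide (y) x 44 mm high (z); origin at the centre of the bar's underside, x points to the steel nose (tip at +94 mm), z up; long axis 22 mm above the underside. Black collar at the -x end; a red index line on top of the bar beside the collar.
- collar_mid (a point): centre of the black collar, on its turning axis: a cylinder of 43 mm diameter, 40 mm long, on the engraver's long axis (x = -86 mm, z = +22 mm in the engraver's frame). White numbers 1 to 8 stand round it (the 6 in yellow); the one uppermost, at the red index line, is the setting.
- collar (a joint): turn of the collar relative to the engraver's body, rad, right-handed about the engraver's x axis (positive takes the collar's top towards the engraver's -y side). Click stops every 30 degrees: 0 is number 1, 0.524 is 2, ... 2.618 is 6, 3.665 is 8; hard stops at 1 and 8. A click takes about 0.15 N m; left near a number, the collar snaps into it.
- cradle: fixed grey foot, 150 x 96 x 20 mm, origin under its centre, x towards the end with the orange stripe. Two dark steel forks at x = -45 and +45 mm, each 14 mm thick along x, 76 mm free between them. Each is an upright slot 45 mm wide (y), floor 60 mm above the table, straight walls 22 mm high and 12 mm thick, then orange lips flared to 65 mm, up to 96 mm above the table.
- cradle_seat (a point): the point where the origin of the engraver's underside belongs: centre of the cradle at the height of the fork floors, 60 mm above the table; axes as those of the cradle.
- red_pliers: small pliers with red handles, about 130 mm long, 60 mm wide and 15 mm high, lying flat; origin under the middle
- green_pliers: small pliers with green handles, about 130 mm long, 60 mm wide and 15 mm high, lying flat; origin under the middle
- dish: shallow white ceramic dish, 110 mm across, 32 mm high; origin under its centre
- flux_jar: small jar with a blue cap, 52 mm across, 55 mm high; origin under its centre
- scraper: screwdriver-like scraper lying along its own x axis, about 200 mm long; origin underneath, near the middle
- bench_block: square steel bench block on a rubber foot, 80 x 80 x 30 mm; origin under its centre
- beaker: glass beaker, 60 mm across, 75 mm high; origin under its centre
There are look-alikes about, which are no part of the job. There is more than one size of the cradle; the one meant has the size given above.

How it is judged:
By the outcome, as a careful person would: the job done as asked, in the order asked, and still so for the second after the job is handed in, with the robot touching nothing.
It also fails if it takes over 72 s, if anything falls off the work surface, if the arm or the gripper's body presses on something with over 40 N, if the wrist force passes 120 N, or if a joint passes its speed limit or range.

### The arm

A 7-joint arm with a two-finger parallel gripper is mounted at the origin on the work surface. World frame = base frame: x ahead of the robot, y to its left, z up, the work surface at z = 0. Lengths are in m, angles in rad, forces in N, time in s.
With the tool pointing down it reaches from about 0.425 to 0.875 m from the base axis. Payload 4.7 kg.
Tool frame: the origin (TCP) lies midway between the tips of the shut fingers; the grasp point (between the pads) lies 19 mm behind it; z points along the fingers, y is the line along which they close (so a half turn about z gives the same grasp; the last joint's range is limited). The gripper opens to 87 mm and grips with 3 to 60 N. Pads are 19 mm wide; open, the fingers measure 117 mm over their backs; the gripper's body (75 mm by 190 mm) begins 51 mm behind the grasp point.
Start: joints at [-1.086, 0.321, -0.07, 1.45, 0.023, 1.371, -0.057], TCP at [0.295, 0.579, 0.223] pointing down, gripper open.
Joint ranges: [-2.86, 2.86], [-0.3, 2.09], [-1.38, 1.24], [0.06, 2.45], [-1.56, 4.7], [0.09, 2.05], [-2.69, 2.69]. Speed limits (rad/s): [2.57, 2.57, 3.14, 3.14, 3.14, 3.14, 3.14].

### API

Orientations are given as a rotation vector (axis times angle).
In Python, from bench import ctrl, get_image, calibration gives the robot as it stands.
- The arm moves only by the tool apply_moves, never from a script. Its arguments are lists of equal length, an entry for each row: "dp": the shift along the tool's x, y, z in m, a list of three; "twist": the turn, a rotation vector about the tool's x, y, z in rad, a list of three; "fingers": the closure, from 0 (fully open) to 1 (shut). In form: {"dp": [[dx, dy, dz], ...], "twist": [[ax, ay, az], ...], "fingers": [fingers, ...]}. A call has 1 to 10 rows; each row shifts and turns the commanded pose from where the row before left it, along the tool's axes as they then stand; what a row does not reach is not made up. A row lasts 1/10 s, in which the tool goes at most 50 mm and 8.59 degrees, less where a joint would pass 70% of its speed; a pose out of reach is approached as far as the arm can. A call is refused whole if a number of a shift passes 0.05 or a number of a turn 0.15, either way. A call with a gripper value outside its range is refused whole. The fingers move at their own pace and stop on an object; "newtons" is the grip in N (left out, the last holds). Time passes only in rows, so rows that do not move let the fingers close. It gives the time, the measured TCP pose, the force, the opening and the grip force at its end, in the units of the state.
- ctrl.get_state(): the state, without advancing time (a new reading comes with each control period).
- get_image(name): name is "side" or "top" or "wrist"; returns the picture (384x512x3 uint8, red, green, blue); there is no depth.
- calibration(name): a dict with "fx", "fy", "cx", "cy" (pixels), "eye" and "attitude" of the camera in the world; the wrist camera has in their place "hand_eye" (4x4, takes a point from camera to tool coordinates, whose origin is the TCP and whose axes are the flange's). Camera axes: x right, y up, looking along -z (the intrinsics and any distortion apply to the point x, -y, -z); pixel columns grow to the right and rows downward; lengths in m; the calibration is good to about 2 mm. A picture is of the moment at which its call begins: read the wrist's pose just before it. calibration takes no time and is no camera call.
- ctrl.close_job(): hands the job in; it is judged then, once.
The state is a dict: "time": time; "joint_positions": joint angles; "qd": joint speeds; "joint_torque": joint torques, N m; "position": TCP position; "tool_rot": TCP orientation; "ft_force": force on the tool from outside, world axes, zero at the start; "torque": the same for the moment, N m; "grip_width": opening from 0.0 (shut) to 1.0 (fully open); "grip_force": force on a finger pad.
Only numpy, scipy, OpenCV 4.12 (cv2) and the standard library are available. Lean on these libraries where they do the work, as an engineer would, in place of code of your own. Each camera call takes 0.05 s, during which the arm holds its last target. There are 200 camera calls.

## Working session

There is one attempt and no reset: what is moved stays moved. The work goes in short steps, Python scripts to look and compute and a tool call to move; the robot and the scene stay as the last step left them, time stands still between calls to the robot, and variables do not carry over. Pictures are saved under pics/ and viewed, at most 10 in all, crops included, and the job is handed in when it is done.

Besides the shell and the picture viewer there is one more tool, called after "Request:" by a JSON object that holds its "name" and its "arguments". apply_moves: Moves the arm, as the interface text tells. Its arguments: {"type":"object","properties":{"dp":{"type":"array"},"twist":{"type":"array"},"fingers":{"type":"array"},"newtons":{"type":"number"}},"required":["dp","twist","fingers"]}

```bash
mkdir -p pics; ls
python3 - <<'E'
from bench import ctrl,get_image,calibration
import cv2,numpy as np
for n in ("top","side"):
    im=get_image(n); cv2.imwrite(f"pics/{n}0.png",cv2.resize(im[:,:,::-1],(800,600),interpolation=cv2.INTER_CUBIC)); cv2.imwrite(f"raw_{n}.png",im[:,:,::-1]); print(n,calibration(n))
print(calibration("wrist")); print(ctrl.get_state())
E
```

```text
pics
top {'fx': 399.6521816647795, 'fy': 399.6521816647795, 'cx': 257.51870497833255, 'cy': 184.90246239316264, 'eye': array([0.26699767, 0.02494533, 1.28299117]), 'attitude': array([ 0.14776625, -0.13327169, -1.59182561])}
side {'fx': 442.56848021297395, 'fy': 442.56848021297395, 'cx': 263.7800029564195, 'cy': 193.8807160997992, 'eye': array([-0.00675291, -0.6750492 ,  1.10235435]), 'attitude': array([ 0.67295471, -0.21454176, -0.57618783])}
{'fx': 283.7364814524125, 'fy': 283.7364814524125, 'cx': 256.97006864097364, 'cy': 190.3321427315621, 'hand_eye': array([[ 2.45975642e-04,  9.65855801e-01,  2.59080125e-01,
         7.10900248e-02],
       [ 9.99999291e-01,  6.43541838e-05, -1.18933218e-03,
        -3.71521409e-04],
       [-1.16539627e-03,  2.59080234e-01, -9.65855100e-01,
        -1.61579495e-01],
       [ 0.00000000e+00,  0.00000000e+00,  0.00000000e+00,
         1.00000000e+00]])}
{'time': 0.1, 'joint_positions': array([-1.08591014,  0.32176232, -0.07009639,  1.45152614,  0.02261978,
        1.37078675, -0.0568718 ]), 'qd': array([ 0.00185104, -0.00280431, -0.00152533, -0.00341312, -0.00152973,
       -0.00040476,  0.00022708]), 'joint_torque': array([-3.95274728e-04, -4.92572916e+01, -4.05861055e-01, -3.13397419e+01,
       -6.40226458e-02,  3.95000016e-02,  8.29367013e-05]), 'position': array([0.29465693, 0.57883922, 0.22157572]), 'tool_rot': array([-7.32523002e-01, -3.05469798e+00,  2.62353036e-03]), 'ft_force': array([ 0.90818204,  0.30864943, -0.32265182]), 'torque': array([ 0.0406476 , -0.02748115,  0.01726504]), 'grip_force': 0.0, 'grip_width': 1.00489566494847}
```

View pics/top0.png

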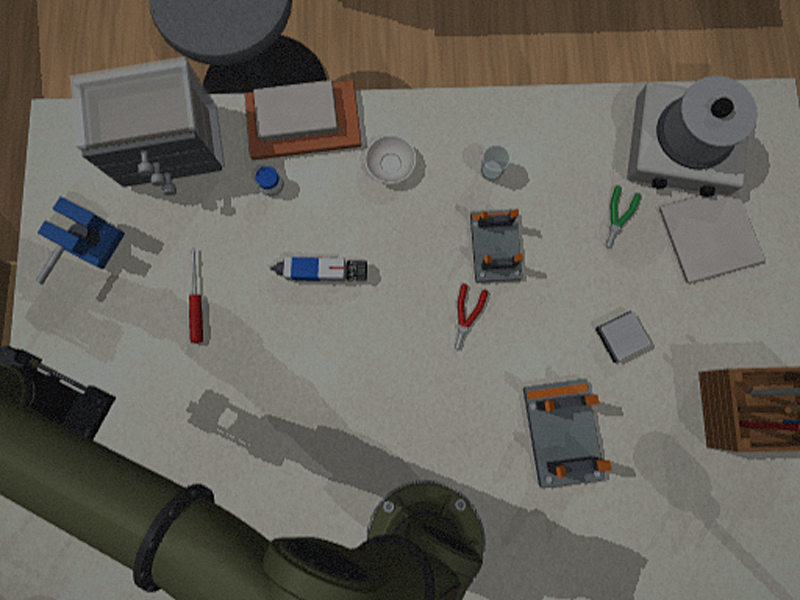

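View pics/side0.png

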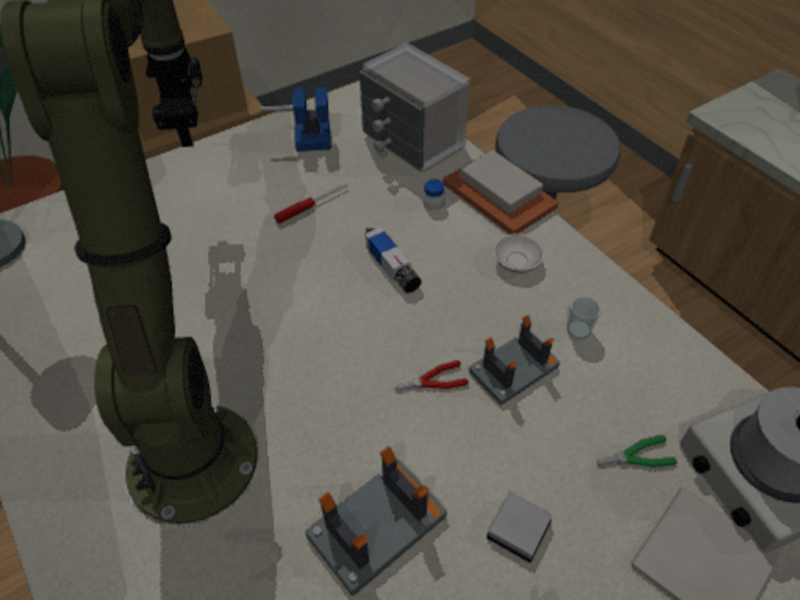

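The top view shows the engraver with its nose at (271,268) and collar end at (366,270). There are two cradles, at (497,245) and (565,433), the second with its orange stripe at the upper end. I'll measure both.

```bash
cat > h.py <<'E'
import numpy as np,cv2
from scipy.spatial.transform import Rotation as R
from bench import ctrl,get_image,calibration
def cam(n,s=None):
    c=calibration(n)
    if n=="wrist":
        s=s or ctrl.get_state(); T=np.eye(4);T[:3,:3]=R.from_rotvec(s["tool_rot"]).as_matrix();T[:3,3]=s["position"]
        H=T@c["hand_eye"]; return c,H[:3,:3],H[:3,3]
    return c,R.from_rotvec(c["attitude"]).as_matrix(),np.array(c["eye"])
def ray(C,u,v):
    c,Rm,e=C; return Rm@np.array([(u-c["cx"])/c["fx"],-(v-c["cy"])/c["fy"],-1.0]),e
def plane(C,u,v,z):
    d,e=ray(C,u,v); return e+d*(z-e[2])/d[2]
def proj(C,P):
    c,Rm,e=C; p=(np.atleast_2d(P)-e)@Rm; return np.c_[c["cx"]+c["fx"]*p[:,0]/-p[:,2],c["cy"]-c["fy"]*p[:,1]/-p[:,2]]
E
python3 - <<'E'
from h import *
t=cam("top");s=cam("side");k=.64
def P(C,l,z):
    for u,v in l: print(np.round(plane(C,u*k,v*k,z),4)[:2],end=' ')
    print()
print("eng top: tip(22) collarend(22), blue/white corners z44");P(t,[(271,268),(367,270)],.022);P(t,[(290,257),(290,279),(344,259),(344,281)],.044)
print("eng side tip, collar end");P(s,[(368,230),(414,287)],.022)
print("small base z20");P(t,[(471,210),(521,208),(475,282),(524,280)],.02)
print("big base z20");P(t,[(525,386),(589,379),(541,488),(605,484)],.02)
print("big side z20");P(s,[(306,530),(352,588),(446,512),(398,455)],.02)
im=cv2.imread("raw_top.png")
a=cv2.resize(im[140:190,165:245],(800,500),interpolation=cv2.INTER_CUBIC);cv2.imwrite("pics/e.png",a)
b=cv2.resize(im[235:320,325:400],(500,567),interpolation=cv2.INTER_CUBIC)
cv2.imwrite("pics/c.png",b)
E
```

```text
eng top: tip(22) collarend(22), blue/white corners z44
[0.5456 0.3045] [0.536  0.1058] 
[0.5627 0.2611] [0.5169 0.2607] [0.5555 0.1509] [0.5099 0.1512] 
eng side tip, collar end
[0.5486 0.2956] [0.5374 0.0987] 
small base z20
[ 0.6593 -0.1145] [ 0.6607 -0.2195] [ 0.5052 -0.1159] [ 0.5067 -0.2167] 
big base z20
[ 0.2915 -0.2059] [ 0.3021 -0.3342] [ 0.0955 -0.2253] [ 0.1001 -0.3495] 
big side z20
[ 0.1021 -0.2274] [ 0.1159 -0.3459] [ 0.3046 -0.3298] [ 0.297  -0.2007]
```

View pics/e.png

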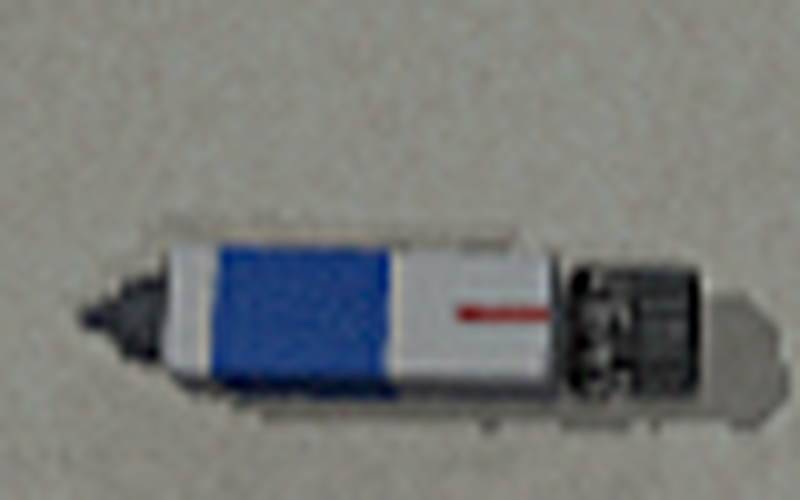

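View pics/c.png

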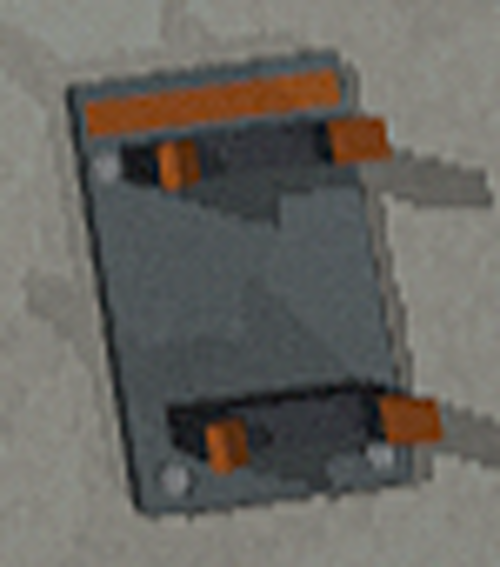

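Request:
{"name": "apply_moves", "arguments": {"dp": [[-0.043, -0.024, 0.002], [-0.043, -0.024, 0.002], [-0.043, -0.024, 0.002], [-0.043, -0.024, 0.002], [-0.043, -0.024, 0.002], [-0.043, -0.024, 0.002], [-0.043, -0.024, 0.002], [-0.043, -0.024, 0.002], [-0.043, -0.024, 0.002], [0, 0, 0]], "twist": [[0, 0, 0], [0, 0, 0], [0, 0, 0], [0, 0, 0], [0, 0, 0], [0, 0, 0], [0, 0, 0], [0, 0, 0], [0, 0, 0], [0, 0, 0.14]], "fingers": [0, 0, 0, 0, 0, 0, 0, 0, 0, 0]}}

```text
time: 1.1
position: [0.5458, 0.2015, 0.204]
tool_rot: [0.965, 2.987, -0.007]
ft_force: [0.9, -0.7, 0.4]
grip_width: 1.0
grip_force: 0.0
```

Request:
{"name": "apply_moves", "arguments": {"dp": [[0, 0, 0], [0, 0, 0], [0, 0, 0], [0, 0, 0], [0, 0, 0], [0, 0, 0], [0, 0, 0], [0, 0, 0], [0, 0, 0]], "twist": [[0, 0, 0.14], [0, 0, 0.14], [0, 0, 0.14], [0, 0, 0.14], [0, 0, 0.14], [0, 0, 0.14], [0, 0, 0.14], [0, 0, 0], [0, 0, 0]], "fingers": [0, 0, 0, 0, 0, 0, 0, 0, 0]}}

```text
time: 2.0
position: [0.5415, 0.2113, 0.2042]
tool_rot: [-2.24, -2.203, 0.001]
ft_force: [0.8, -0.8, 0.5]
grip_width: 0.995
grip_force: 0.0
```

Run:
```python
from h import *
s=ctrl.get_state();print(s["time"],s["position"],R.from_rotvec(s["tool_rot"]).as_matrix(),s["joint_positions"])
im=get_image("wrist")[:,:,::-1];cv2.imwrite("raw_w1.png",im)
t=cv2.imread("raw_top.png")[125:190,290:345];sd=cv2.imread("raw_side.png")[195:265,290:365]
c=np.zeros((600,800,3),np.uint8);c[:, :450]=cv2.resize(im[:,:],(450,338),interpolation=cv2.INTER_CUBIC)[:1]*0
c[:300,:400]=cv2.resize(t,(400,300),interpolation=cv2.INTER_CUBIC);c[300:,:400]=cv2.resize(sd,(400,300),interpolation=cv2.INTER_CUBIC)
c[:,400:]=0;c[:300,400:]=cv2.resize(im,(400,300))
cv2.imwrite("pics/m1.png",c);cv2.imwrite("pics/w1.png",cv2.resize(im,(800,600),interpolation=cv2.INTER_CUBIC))
```

```text
2.0 [0.54154345 0.21125785 0.20424979] [[ 1.65099631e-02  9.99863569e-01 -5.14662675e-04]
 [ 9.99863658e-01 -1.65101110e-02 -2.84491680e-04]
 [-2.92950004e-04 -5.09895558e-04 -9.99999827e-01]] [-0.68141482  0.18536351  0.30008427  1.66408389 -0.05647908  1.30124721
 -0.38759918]
```

View pics/m1.png

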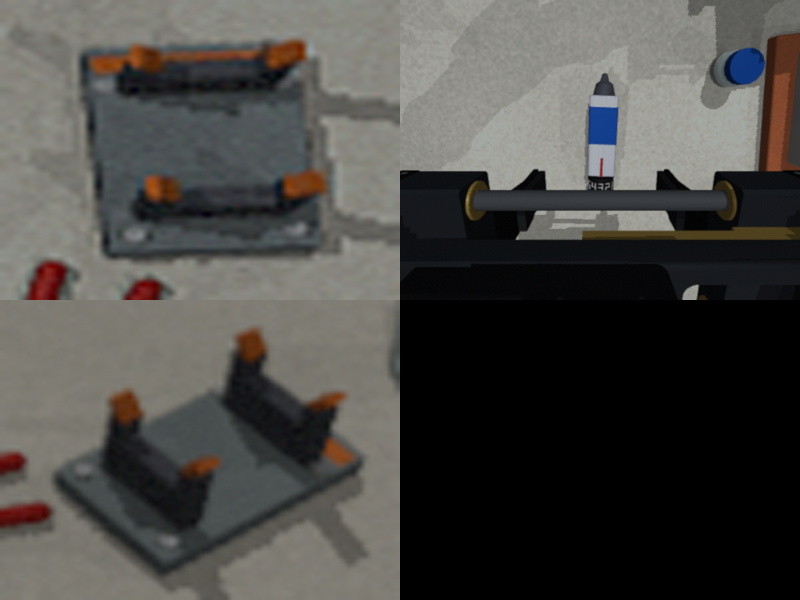

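View pics/w1.png

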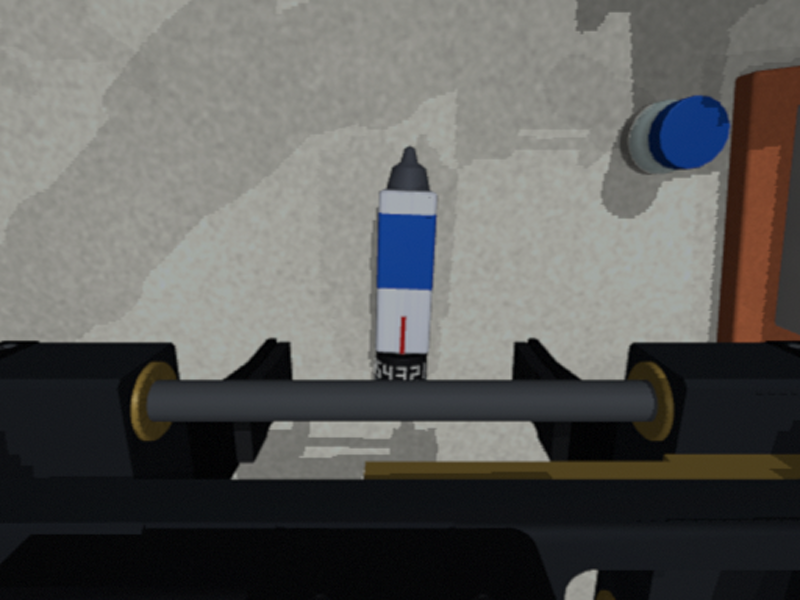

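Stripe is at the far (+x) end of the 150 mm cradle. In the wrist view the nose tip is at (409,147), the bar's corners at (380,191), (437,192), (377,353) and (430,353), and the 3 seems to be at the index line (403,345). I'll work out the exact poses.

Run:
```python
from h import *
k=.64;C=cam("wrist")
P=lambda C,u,v,z:plane(C,u*k,v*k,z)[:2]
tip=P(C,409,147,.022);f=[P(C,380,191,.044),P(C,437,192,.044)];r=[P(C,377,353,.044),P(C,430,353,.044)]
print(tip,f,r)
a=(f[0]+f[1])/2;b=(r[0]+r[1])/2;d=(a-b)/np.linalg.norm(a-b);print("yaw",np.degrees(np.arctan2(d[1],d[0])),"centre",(a+b)/2,"from tip",tip-.094*d,np.linalg.norm(a-b))
# cradle fit, top view: crop px/400*55+290 , py/300*65+125
t=cam("top")
Q=lambda x,y,z:plane(t,290+x*55/400,125+y*65/300,z)[:2]
q=np.array([Q(82,50,.02),Q(318,43,.02),Q(330,245,.02),Q(104,257,.02)]);print(q,q.mean(0))
E=(q[0]+q[1]-q[2]-q[3])/2;print("cr yaw",np.degrees(np.arctan2(E[1],E[0])),np.linalg.norm(E))
im=cv2.imread("raw_w1.png")
cv2.imwrite("pics/d.png",cv2.resize(im[195:245,230:285],(660,600),interpolation=cv2.INTER_CUBIC))
```

```text
[0.54821561 0.30433224] [array([0.52700205, 0.27375176]), array([0.56725078, 0.27238761])] [array([0.52107108, 0.15129285]), array([0.56227954, 0.15060491])]
yaw 87.4441873734489 centre [0.54440086 0.21200928] from tip [0.54402391 0.21042575] 0.12224240326611353
[[ 0.65441619 -0.11372988]
 [ 0.65658399 -0.22018093]
 [ 0.51035912 -0.21693465]
 [ 0.50453553 -0.11684194]] [ 0.58147371 -0.16692185]
cr yaw -0.02597161515621895 0.14805277932217345
```

View pics/d.png

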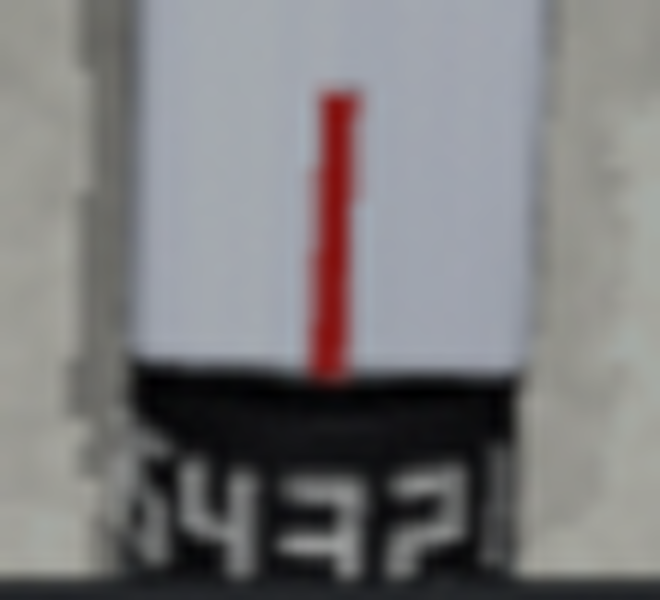

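Request:
{"name": "apply_moves", "arguments": {"dp": [[0, 0.0027, 0], [0, 0, 0.045], [0, 0, 0.045], [0, 0, 0.045], [0, 0, 0.03], [0, 0, 0.02], [0, 0, 0.009], [0, 0, 0], [0, 0, 0], [0, 0, 0]], "twist": [[0, 0, 0.028], [0, 0, 0], [0, 0, 0], [0, 0, 0], [0, 0, 0], [0, 0, 0], [0, 0, 0], [0, 0, 0], [0, 0, 0], [0, 0, 0]], "fingers": [0, 0, 0, 0, 0, 0, 0, 0, 1, 1], "newtons": 35}}

```text
time: 3.05
position: [0.5458, 0.2118, 0.0122]
tool_rot: [2.274, 2.167, 0.005]
ft_force: [-0.3, 0.4, 0.0]
grip_width: 0.898
grip_force: 0.0
```

Request:
{"name": "apply_moves", "arguments": {"dp": [[0, 0, 0], [0, 0, 0], [0, 0, 0], [0, 0, 0], [0, 0, 0], [0, 0, 0], [0, 0, 0], [0, 0, -0.01], [0, 0, -0.04], [0, 0, -0.04]], "twist": [[0, 0, 0], [0, 0, 0], [0, 0, 0], [0, 0, 0], [0, 0, 0], [0, 0, 0], [0, 0, 0], [0, 0, 0], [0, 0, 0], [0, 0, 0]], "fingers": [1, 1, 1, 1, 1, 1, 1, 1, 1, 1]}}

```text
time: 4.05
position: [0.5431, 0.2103, 0.1]
tool_rot: [-2.274, -2.167, 0.006]
ft_force: [1.5, 0.9, -5.3]
grip_width: 0.483
grip_force: 35.0
```

Request:
{"name": "apply_moves", "arguments": {"dp": [[0, 0, -0.045], [0, 0, -0.045], [-0.042, 0.001, 0], [-0.042, 0.001, 0], [-0.042, 0, 0], [-0.042, 0, 0], [-0.042, 0, 0], [-0.042, 0, 0], [-0.042, 0, 0], [-0.042, 0, 0]], "twist": [[0, 0, 0], [0, 0, 0], [0, 0, 0], [0, 0, 0], [0, 0, 0], [0, 0, 0], [0, 0, 0], [0, 0, 0], [0, 0, 0], [0, 0, 0]], "fingers": [1, 1, 1, 1, 1, 1, 1, 1, 1, 1]}}

```text
time: 5.05
position: [0.5296, -0.1263, 0.1904]
tool_rot: [-2.274, -2.167, -0.0]
ft_force: [1.4, 1.3, -4.3]
grip_width: 0.475
grip_force: 35.0
```

Request:
{"name": "apply_moves", "arguments": {"dp": [[-0.042, 0, 0], [0, 0, 0], [0, 0, 0], [0, 0, 0], [0, 0, 0], [0, 0, 0], [0, 0, 0], [0, 0, 0], [0, 0, 0], [0, 0, 0]], "twist": [[0, 0, 0.14], [0, 0, 0.14], [0, 0, 0.14], [0, 0, 0.14], [0, 0, 0.14], [0, 0, 0.14], [0, 0, 0.14], [0, 0, 0.14], [0, 0, 0.14], [0, 0, 0.14]], "fingers": [1, 1, 1, 1, 1, 1, 1, 1, 1, 1]}}

```text
time: 6.05
position: [0.5278, -0.1665, 0.1902]
tool_rot: [-3.136, -0.183, 0.001]
ft_force: [0.6, 0.6, -4.8]
grip_width: 0.478
grip_force: 35.0
```

Request:
{"name": "apply_moves", "arguments": {"dp": [[0, 0, 0], [0, 0, 0], [0, 0, 0], [0, 0, 0]], "twist": [[0, 0, 0.126], [0, 0, 0], [0, 0, 0], [0, 0, 0]], "fingers": [1, 1, 1, 1]}}

```text
time: 6.45
position: [0.5282, -0.1664, 0.1905]
tool_rot: [-3.142, 0.002, 0.0]
ft_force: [-0.3, -0.0, -4.7]
grip_width: 0.478
grip_force: 35.0
```

Run:
```python
from h import *
s=ctrl.get_state();print(s["time"],s["position"],R.from_rotvec(s["tool_rot"]).as_matrix(),s["joint_positions"])
im=get_image("wrist")[:,:,::-1];cv2.imwrite("raw_w2.png",im)
cv2.imwrite("pics/w2.png",cv2.resize(im,(800,600),interpolation=cv2.INTER_CUBIC))
```

```text
6.45 [ 0.52822344 -0.16644559  0.19045743] [[ 9.99999457e-01 -1.03763958e-03 -9.46162708e-05]
 [-1.03763422e-03 -9.99999460e-01  5.66611584e-05]
 [-9.46750136e-05 -5.65629505e-05 -9.99999994e-01]] [-0.39231746  0.15414048  0.71915643  1.76022671 -0.10622586  1.26672418
 -1.21897629]
```

View pics/w2.png

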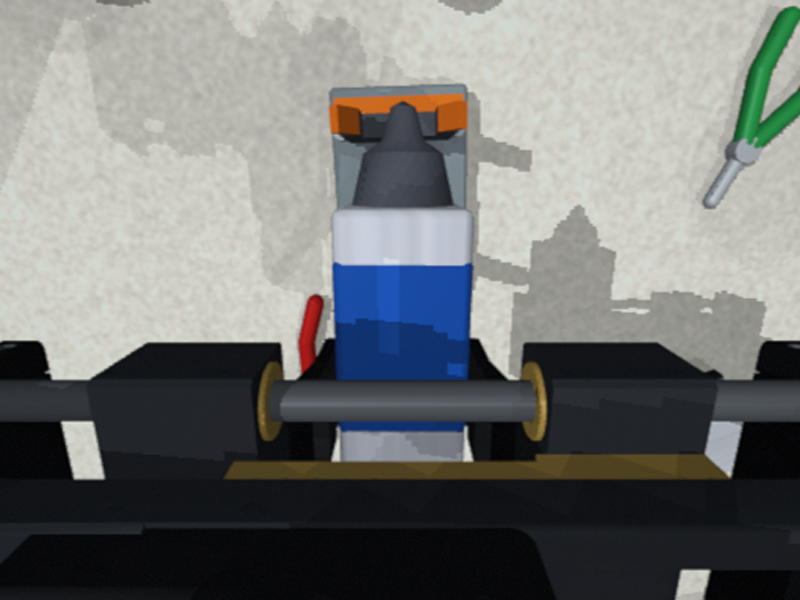

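The wrist view shows the cradle's far foot corners at (330,89) and (468,85), the lips' top outer ends at (331,103) and (467,95), the nose tip at (403,103) and the bar's front corners at (334,210) and (472,209).

Run:
```python
from h import *
k=.64;C=cam("wrist");P=lambda u,v,z:plane(C,u*k,v*k,z)[:2].round(4)
print("foot",P(330,89,.02),P(468,85,.02),"foot sides",P(336,205,.02),P(467,205,.02))
print("lip",P(331,103,.096),P(467,95,.096),P(331,132,.096),P(468,129,.096))
z=.1905-.012
print("tip",P(403,103,z+.022),"bar front",P(334,210,z+.044),P(472,209,z+.044), "blue end",P(342,431,z+.044),P(464,431,z+.044))
# predicted projection of cradle for candidate poses
for X,Y,a in[(.583,-.167,0),(.583,-.167,.02)]:
    c,s=np.cos(a),np.sin(a);W=lambda x,y,z:[X+c*x-s*y,Y+s*x+c*y,z]
    print((proj(C,[W(.075,.048,.02),W(.075,-.048,.02),W(.0,.048,.02),W(0,-.048,.02),W(.045,.0445,.096),W(.045,-.0445,.096)])/k).round(0).tolist())
t=cam("top");print("top", (proj(t,[[.583+i*.075,-.167+j*.048,.02] for i,j in((1,1),(1,-1),(-1,-1),(-1,1))])/k).round(0).tolist())
```

```text
foot [ 0.6581 -0.1172] [ 0.6605 -0.2121] foot sides [ 0.5797 -0.1182] [ 0.5796 -0.2144]
lip [ 0.6376 -0.1288] [ 0.6414 -0.2014] [ 0.623  -0.1281] [ 0.6244 -0.2025]
tip [ 0.6216 -0.1671] bar front [ 0.5898 -0.1472] [ 0.5901 -0.1868] blue end [ 0.5183 -0.1469] [ 0.5183 -0.1871]
[[333.0, 89.0], [472.0, 89.0], [337.0, 200.0], [468.0, 200.0], [320.0, 122.0], [485.0, 122.0]]
[[331.0, 91.0], [470.0, 87.0], [337.0, 202.0], [468.0, 199.0], [319.0, 124.0], [483.0, 120.0]]
top [[473.0, 211.0], [519.0, 209.0], [523.0, 279.0], [476.0, 281.0]]
```

Request:
{"name": "apply_moves", "arguments": {"dp": [[0.03, -0.0007, 0], [0.0266, 0, 0], [0, 0, 0], [0, 0, 0.04], [0, 0, 0.03], [0, 0, 0.015], [0, 0, 0.01], [0, 0, 0.005], [0, 0, 0], [0, 0, 0]], "twist": [[0, 0, -0.022], [0, 0, 0], [0, 0, 0], [0, 0, 0], [0, 0, 0], [0, 0, 0], [0, 0, 0], [0, 0, 0], [0, 0, 0], [0, 0, 0]], "fingers": [1, 1, 1, 1, 1, 1, 1, 1, 1, 1]}}

```text
time: 7.5
position: [0.5859, -0.1657, 0.0919]
tool_rot: [3.141, 0.03, 0.004]
ft_force: [1.3, 0.1, -4.2]
grip_width: 0.477
grip_force: 35.0
```

Request:
{"name": "apply_moves", "arguments": {"dp": [[0, 0, 0.004], [0, 0, 0.004], [0, 0, 0.004], [0, 0, 0]], "twist": [[0, 0, 0], [0, 0, 0], [0, 0, 0], [0, 0, 0]], "fingers": [1, 1, 1, 1]}}

```text
time: 7.9
position: [0.5844, -0.1652, 0.0778]
tool_rot: [-3.141, -0.03, 0.002]
ft_force: [0.2, 0.2, -4.2]
grip_width: 0.479
grip_force: 35.0
```

Request:
{"name": "apply_moves", "arguments": {"dp": [[0, 0, 0.002], [0, 0, 0.002], [0, 0, 0.002], [0, 0, 0]], "twist": [[0, 0, 0], [0, 0, 0], [0, 0, 0], [0, 0, 0]], "fingers": [1, 1, 1, 1]}}

```text
time: 8.3
position: [0.5847, -0.1653, 0.0722]
tool_rot: [-3.141, -0.03, 0.001]
ft_force: [-0.1, -0.3, -3.7]
grip_width: 0.482
grip_force: 35.0
```

Request:
{"name": "apply_moves", "arguments": {"dp": [[0, 0, 0.001], [0, 0, 0.001], [0, 0, 0], [0, 0, 0]], "twist": [[0, 0, 0], [0, 0, 0], [0, 0, 0], [0, 0, 0]], "fingers": [1, 1, 1, 1]}}

```text
time: 8.7
position: [0.5851, -0.1654, 0.0707]
tool_rot: [-3.141, -0.029, -0.001]
ft_force: [-0.5, 0.1, -3.0]
grip_width: 0.479
grip_force: 35.0
```

Request:
{"name": "apply_moves", "arguments": {"dp": [[0, 0, 0.001], [0, 0, 0.001], [0, 0, 0], [0, 0, 0]], "twist": [[0, 0, 0], [0, 0, 0], [0, 0, 0], [0, 0, 0]], "fingers": [1, 1, 1, 1]}}

```text
time: 9.1
position: [0.5851, -0.1654, 0.0706]
tool_rot: [-3.14, -0.03, -0.001]
ft_force: [-5.7, 2.2, 8.6]
grip_width: 0.481
grip_force: 35.0
```

Request:
{"name": "apply_moves", "arguments": {"dp": [[0, 0, -0.001], [0, 0, 0], [0, 0, 0], [0, 0, 0], [0, 0, 0], [0, 0, -0.02], [0, 0, -0.04], [0, 0, -0.04], [-0.045, 0, 0], [-0.043, 0, 0]], "twist": [[0, 0, 0], [0, 0, 0], [0, 0, 0], [0, 0, 0], [0, 0, 0], [0, 0, 0], [0, 0, 0], [0, 0, 0], [0, 0, 0], [0, 0, 0]], "fingers": [0, 0, 0, 0, 0, 0, 0, 0, 0, 0]}}

```text
time: 10.1
position: [0.4973, -0.1678, 0.1707]
tool_rot: [3.139, 0.03, 0.003]
ft_force: [-2.0, -0.2, 1.3]
grip_width: 1.001
grip_force: 0.0
```

Request:
{"name": "apply_moves", "arguments": {"dp": [[0, 0, 0], [0, 0, 0]], "twist": [[0, 0, 0], [0, 0, 0]], "fingers": [0, 0]}}

```text
time: 10.3
position: [0.4968, -0.1668, 0.1699]
tool_rot: [-3.14, -0.029, -0.003]
ft_force: [1.1, 0.7, 0.3]
grip_width: 1.0
grip_force: 0.0
```

Run:
```python
from h import *
s=ctrl.get_state();print(s["time"],s["position"],s["tool_rot"],s["joint_positions"],s["grip_width"])
im=get_image("wrist")[:,:,::-1];cv2.imwrite("raw_w3.png",im)
cv2.imwrite("pics/w3.png",cv2.resize(im,(800,600),interpolation=cv2.INTER_CUBIC))
```

```text
10.3 [ 0.49675381 -0.16675662  0.16990828] [-3.13965515e+00 -2.88208616e-02 -2.97365211e-03] [-0.41886276  0.09163768  0.73745044  1.85659438 -0.06811908  1.21661952
 -1.21236147] 1.0002695721737038
```

View pics/w3.png

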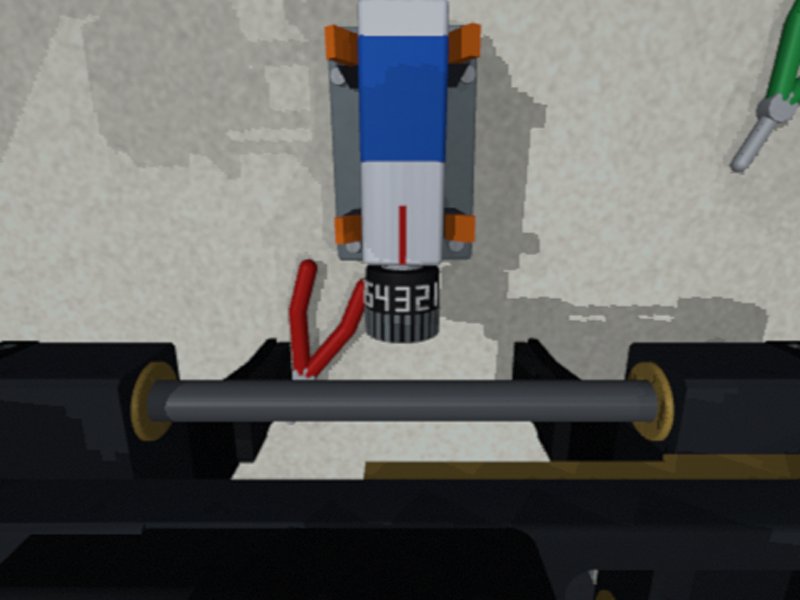

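The engraver is seated in the forks with 3 at the index line (403,263). Next I'll go down over the collar, tilt back about its axis and check.

Request:
{"name": "apply_moves", "arguments": {"dp": [[-0.004, 0, 0.04], [0, 0, 0.04], [0, 0, 0.02], [0, 0, 0.007], [0, 0, 0], [0, 0.0025, 0], [0, 0.0025, 0], [0, 0.0025, 0], [0, 0.0025, 0], [0, 0, 0]], "twist": [[0, 0, 0], [0, 0, 0], [0, 0, 0], [0, 0, 0], [0, 0, 0], [-0.13, 0, 0], [-0.13, 0, 0], [-0.13, 0, 0], [-0.13, 0, 0], [0, 0, 0]], "fingers": [0, 0, 0, 0, 0, 0, 0, 0, 0, 0]}}

```text
time: 11.35
position: [0.4956, -0.1719, 0.0644]
tool_rot: [2.621, 0.037, 0.01]
ft_force: [-0.4, 0.6, -0.1]
grip_width: 1.0
grip_force: 0.0
```

```bash
cat > g.py <<'E'
from h import *
s=ctrl.get_state();M=R.from_rotvec(s["tool_rot"]).as_matrix()
print(s["time"],"G",(s["position"]-.019*M[:,2]).round(4),"tilt",np.degrees(np.arctan2(M[1,2],-M[2,2])).round(1),"yaw",np.arctan2(M[1,0],M[0,0]).round(4),"xz",M[2,0].round(4),s["joint_positions"].round(2),s["ft_force"].round(1))
E
python3 g.py
python3 - <<'E'
from h import *
k=.64
class S:pass
s={"position":np.array([0.49675381,-0.16675662,0.16990828]),"tool_rot":np.array([-3.13965515,-2.88208616e-02,-2.97365211e-03])}
C=cam("wrist",s);P=lambda u,v,z:plane(C,u*k,v*k,z)[:2].round(4)
print("bar rear",P(361,263,.104),P(441,263,.104),"rear lips",P(336,243,.096),P(474,241,.096),"front lips back",P(328,62,.096),P(479,62,.096),"collar",P(365,330,.082),P(440,330,.082))
E
```

```text
11.35 G [ 0.4953 -0.1624  0.0808] tilt -29.8 yaw 0.0285 xz 0.0002 [-0.77  0.25  0.77  2.08  0.44  0.93 -1.84] [-0.4  0.6 -0.1]
bar rear [ 0.5243 -0.1446] [ 0.5251 -0.1863] rear lips [ 0.5333 -0.1306] [ 0.5358 -0.204 ] front lips back [ 0.6208 -0.1285] [ 0.622  -0.2012] collar [ 0.4798 -0.1448] [ 0.4807 -0.1893]
```

Request:
{"name": "apply_moves", "arguments": {"dp": [[-0.002, 0.0047, 0.0013], [0, 0, 0], [0, 0, 0]], "twist": [[0, 0, 0], [0, 0, 0], [0, 0, 0]], "fingers": [0, 0, 0]}}

```text
time: 11.65
position: [0.4912, -0.1837, 0.0666]
tool_rot: [2.623, 0.018, 0.008]
ft_force: [-0.1, -0.1, 0.1]
grip_width: 1.003
grip_force: 0.0
```

```bash
python3 g.py
```

```text
11.65 G [ 0.491  -0.1743  0.0831] tilt -29.7 yaw 0.0141 xz 0.002 [-0.76  0.24  0.78  2.08  0.45  0.93 -1.83] [-0.1 -0.1  0.1]
```

Request:
{"name": "apply_moves", "arguments": {"dp": [[0, -0.0068, -0.0026], [0, 0, 0], [0, 0, 0], [0, 0, 0], [0, 0, 0]], "twist": [[0, 0, 0], [0, 0, 0], [0, 0, 0], [0, 0, 0], [0, 0, 0]], "fingers": [0, 0, 0, 0, 0]}}

```text
time: 12.15
position: [0.4911, -0.1744, 0.0645]
tool_rot: [2.622, 0.025, 0.006]
ft_force: [-0.8, -0.5, -0.2]
grip_width: 1.002
grip_force: 0.0
```

```bash
python3 g.py
```

```text
12.15 G [ 0.4909 -0.165   0.081 ] tilt -29.8 yaw 0.0187 xz -0.0 [-0.77  0.24  0.77  2.09  0.45  0.93 -1.85] [-0.8 -0.5 -0.2]
```

Request:
{"name": "apply_moves", "arguments": {"dp": [[0, 0.0015, 0], [0, 0, 0], [0, 0, 0], [0, 0, 0], [0, 0, 0]], "twist": [[0, 0, 0], [0, 0, 0], [0, 0, 0], [0, 0, 0], [0, 0, 0]], "fingers": [0, 0, 0, 0, 0]}}

```text
time: 12.65
position: [0.4912, -0.1756, 0.0653]
tool_rot: [2.622, 0.025, 0.007]
ft_force: [-0.1, 0.2, -1.0]
grip_width: 1.002
grip_force: 0.0
```

```bash
python3 g.py
```

```text
12.65 G [ 0.491  -0.1662  0.0818] tilt -29.8 yaw 0.0189 xz 0.0001 [-0.77  0.24  0.77  2.09  0.45  0.93 -1.85] [-0.1  0.2 -1. ]
```

Request:
{"name": "apply_moves", "arguments": {"dp": [[0, 0.0008, 0], [0, 0, 0], [0, 0, 0], [0, 0, 0], [0, 0, 0], [0, 0, 0], [0, 0, 0], [0, 0, 0], [0, 0, 0], [0, 0, 0]], "twist": [[0, 0, 0], [0, 0, 0], [0, 0, 0], [0, 0, 0], [0, 0, 0], [0, 0, 0], [0, 0, 0], [0, 0, 0], [0, 0, 0], [0, 0, 0]], "fingers": [0, 1, 1, 1, 1, 1, 1, 1, 1, 1], "newtons": 30}}

```text
time: 13.65
position: [0.4911, -0.1764, 0.0657]
tool_rot: [2.622, 0.025, 0.007]
ft_force: [0.9, 0.2, -1.1]
grip_width: 0.488
grip_force: 30.0
```

```bash
python3 g.py
```

```text
13.65 G [ 0.491  -0.1669  0.0822] tilt -29.8 yaw 0.0188 xz 0.0001 [-0.77  0.24  0.77  2.09  0.45  0.93 -1.84] [ 0.9  0.2 -1.1]
```

Request:
{"name": "apply_moves", "arguments": {"dp": [[0, -0.0011, 0], [0, -0.0011, 0], [0, -0.0012, 0], [0, -0.0011, 0], [0, -0.0011, 0], [0, -0.0012, 0], [0, -0.0011, 0], [0, -0.0012, 0], [0, 0, 0], [0, 0, 0]], "twist": [[0.06, 0, 0], [0.06, 0, 0], [0.06, 0, 0], [0.06, 0, 0], [0.06, 0, 0], [0.06, 0, 0], [0.06, 0, 0], [0.06, 0, 0], [0, 0, 0], [0, 0, 0]], "fingers": [1, 1, 1, 1, 1, 1, 1, 1, 1, 1]}}

```text
time: 14.65
position: [0.4908, -0.1689, 0.0631]
tool_rot: [3.099, 0.028, 0.0]
ft_force: [-1.4, -2.2, 2.0]
grip_width: 0.488
grip_force: 30.0
```

```bash
python3 g.py
```

```text
14.65 G [ 0.4908 -0.1681  0.0821] tilt -2.4 yaw 0.0181 xz -0.0004 [-0.42  0.21  0.74  1.99 -0.12  0.98 -1.18] [-1.4 -2.2  2. ]
```

Request:
{"name": "apply_moves", "arguments": {"dp": [[0, -0.0012, 0], [0, -0.0012, 0], [0, -0.0012, 0], [0, -0.0012, 0], [0, -0.0012, 0], [0, -0.0012, 0], [0, -0.0012, 0], [0, -0.0012, 0], [0, -0.0012, 0], [0, -0.0012, 0]], "twist": [[0.062, 0, 0], [0.062, 0, 0], [0.062, 0, 0], [0.062, 0, 0], [0.062, 0, 0], [0.062, 0, 0], [0.062, 0, 0], [0.062, 0, 0], [0.062, 0, 0], [0.062, 0, 0]], "fingers": [1, 1, 1, 1, 1, 1, 1, 1, 1, 1]}}

```text
time: 15.65
position: [0.4909, -0.1562, 0.0661]
tool_rot: [-2.561, -0.025, 0.009]
ft_force: [-0.4, -2.1, 4.1]
grip_width: 0.486
grip_force: 30.0
```

Request:
{"name": "apply_moves", "arguments": {"dp": [[0, 0, 0], [0, 0, 0]], "twist": [[0, 0, 0], [0, 0, 0]], "fingers": [1, 1]}}

```text
time: 15.85
position: [0.4905, -0.1562, 0.0659]
tool_rot: [-2.562, -0.024, 0.01]
ft_force: [-1.3, -2.2, 4.7]
grip_width: 0.483
grip_force: 30.0
```

```bash
python3 g.py
```

```text
15.85 G [ 0.4907 -0.1666  0.0818] tilt 33.2 yaw 0.0193 xz -0.002 [ 0.07  0.5   0.63  1.79 -0.71  1.44 -0.57] [-1.3 -2.2  4.7]
```

Request:
{"name": "apply_moves", "arguments": {"dp": [[0, 0, 0], [0, 0, 0], [0, 0, 0], [0, 0, 0], [0, 0, 0], [0, 0.0015, 0], [0, 0.0015, 0], [0, 0.0015, 0], [0, 0.0015, 0], [0, 0.0015, 0]], "twist": [[0, 0, 0], [0, 0, 0], [0, 0, 0], [0, 0, 0], [0, 0, 0], [-0.08, 0, 0], [-0.08, 0, 0], [-0.08, 0, 0], [-0.08, 0, 0], [-0.08, 0, 0]], "fingers": [0, 0, 0, 0, 0, 0, 0, 0, 0, 0]}}

```text
time: 16.85
position: [0.4911, -0.1633, 0.063]
tool_rot: [-2.964, -0.027, 0.001]
ft_force: [0.0, -0.4, 0.5]
grip_width: 0.998
grip_force: 0.0
```

Request:
{"name": "apply_moves", "arguments": {"dp": [[0, 0.0015, 0], [0, 0.0015, 0], [0, 0.0015, 0], [0, 0.0015, 0], [0, 0.0015, 0], [0, 0.0015, 0], [0, 0, 0], [0, 0, 0], [0, 0, 0], [0, 0, 0]], "twist": [[-0.08, 0, 0], [-0.08, 0, 0], [-0.08, 0, 0], [-0.08, 0, 0], [-0.08, 0, 0], [-0.08, 0, 0], [0, 0, 0], [0, 0, 0], [0, 0, 0], [0, 0, 0]], "fingers": [0, 0, 0, 0, 0, 0, 0, 0, 0, 0]}}

```text
time: 17.85
position: [0.4909, -0.1733, 0.0632]
tool_rot: [2.842, 0.023, 0.004]
ft_force: [-1.3, -0.7, -0.1]
grip_width: 0.998
grip_force: 0.0
```

```bash
python3 g.py
python3 - <<'E'
from h import *
im=get_image("wrist");cv2.imwrite("raw_w4.png",im[:,:,::-1])
hsv=cv2.cvtColor(im,cv2.COLOR_RGB2HSV)
w=hsv[140:240,200:320]
for n,m in(("yellow",cv2.inRange(w,(20,110,110),(35,255,255))),("red",cv2.inRange(w,(0,150,90),(6,255,255)))):
    k,l,st,ce=cv2.connectedComponentsWithStats(m)
    print(n,[(st[i].tolist(),(ce[i]+[200,140]).round(1).tolist()) for i in range(1,k) if st[i][4]>3])
E
```

```text
17.85 G [ 0.4908 -0.1677  0.0813] tilt -17.1 yaw 0.0162 xz 0.0006 [-0.64  0.19  0.79  2.05  0.2   0.92 -1.55] [-1.3 -0.7 -0.1]
yellow []
red [([66, 0, 10, 61, 459], [270.6, 169.5])]
```

Request:
{"name": "apply_moves", "arguments": {"dp": [[0, 0, 0], [0, 0, 0], [0, 0, 0], [0, 0, 0], [0, 0, 0], [0, 0, 0], [0, 0, 0], [0, 0, 0], [0, -0.0011, 0], [0, -0.0011, 0]], "twist": [[0, 0, 0], [0, 0, 0], [0, 0, 0], [0, 0, 0], [0, 0, 0], [0, 0, 0], [0, 0, 0], [0, 0, 0], [0.056, 0, 0], [0.056, 0, 0]], "fingers": [1, 1, 1, 1, 1, 1, 1, 1, 1, 1]}}

```text
time: 18.9
position: [0.491, -0.1707, 0.0628]
tool_rot: [2.954, 0.028, 0.002]
ft_force: [-2.5, -2.8, 4.6]
grip_width: 0.481
grip_force: 30.0
```

Request:
{"name": "apply_moves", "arguments": {"dp": [[0, -0.0011, 0], [0, -0.0011, 0], [0, -0.0011, 0], [0, -0.0011, 0], [0, -0.0011, 0], [0, -0.0011, 0], [0, -0.0011, 0], [0, -0.0011, 0], [0, 0, 0], [0, 0, 0]], "twist": [[0.056, 0, 0], [0.056, 0, 0], [0.056, 0, 0], [0.056, 0, 0], [0.056, 0, 0], [0.056, 0, 0], [0.056, 0, 0], [0.056, 0, 0], [0, 0, 0], [0, 0, 0]], "fingers": [1, 1, 1, 1, 1, 1, 1, 1, 1, 1]}}

```text
time: 19.9
position: [0.4908, -0.1621, 0.0626]
tool_rot: [-2.884, -0.026, 0.004]
ft_force: [-2.4, -1.8, 4.5]
grip_width: 0.482
grip_force: 30.0
```

```bash
python3 g.py
```

```text
19.9 G [ 0.4909 -0.167   0.0809] tilt 14.8 yaw 0.018 xz -0.0004 [-0.18  0.33  0.72  1.9  -0.47  1.17 -0.81] [-2.4 -1.8  4.5]
```

Request:
{"name": "apply_moves", "arguments": {"dp": [[0, 0, 0], [0, 0, 0], [0, 0, 0], [0, 0, 0], [0, 0, 0], [0, 0.0024, 0], [0, 0.0025, 0], [0, 0, -0.02], [0, 0, -0.04], [0, 0, -0.047]], "twist": [[0, 0, 0], [0, 0, 0], [0, 0, 0], [0, 0, 0], [0, 0, 0], [-0.129, 0, 0], [-0.129, 0, 0], [0, 0, 0], [0, 0, 0], [0, 0, 0]], "fingers": [0, 0, 0, 0, 0, 0, 0, 0, 0, 0]}}

```text
time: 20.9
position: [0.4897, -0.1652, 0.1684]
tool_rot: [-3.139, -0.031, 0.005]
ft_force: [0.1, -0.7, -0.1]
grip_width: 0.999
grip_force: 0.0
```

Request:
{"name": "apply_moves", "arguments": {"dp": [[-0.01, 0, -0.02], [0, 0, 0], [0, 0, 0], [0, 0, 0]], "twist": [[0, 0, 0], [0, 0, 0], [0, 0, 0], [0, 0, 0]], "fingers": [0, 0, 0, 0]}}

```text
time: 21.3
position: [0.4802, -0.1659, 0.187]
tool_rot: [-3.139, -0.03, 0.003]
ft_force: [0.5, -0.8, 0.2]
grip_width: 0.997
grip_force: 0.0
```

```bash
python3 g.py
python3 - <<'E'
from h import *
im=get_image("wrist")[:,:,::-1]
cv2.imwrite("pics/w5.png",cv2.resize(im[:230,150:400],(652,600),interpolation=cv2.INTER_CUBIC))
E
```

```text
21.3 G [ 0.4803 -0.166   0.206 ] tilt 0.1 yaw 0.019 xz -0.0022 [-0.48  0.03  0.79  1.87 -0.03  1.25 -1.24] [ 0.5 -0.8  0.2]
```

View pics/w5.png

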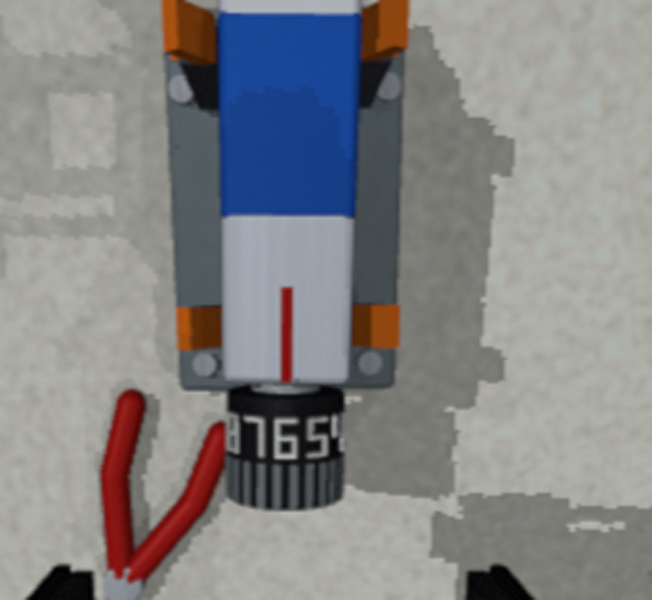

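The picture shows the collar reading 8 7 6 5 4, with the 6 (287,437) exactly under the index line (287,380). The bar is still home in the forks and nothing is touching it, so I'm handing in.

Run:
```python
from bench import ctrl
print(ctrl.close_job())
```

```text
the job is handed in; nothing more can be done
None
```

The engraver lies centred and fully home in the 150 mm cradle with its nose over the orange-striped end, the collar turned from 3 to 6 at the red index line, the gripper clear, and the job handed in at about 21 s; the 6 looked white rather than yellow in the last picture, so I identified it by its shape and its place between 7 and 5.

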